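Line up the steel tumblers by height

ROBOT

A 6-joint arm with a two-finger parallel gripper is mounted at the origin on the work surface. World frame = base frame: x ahead of the robot, y to its left, z up, the work surface at z = 0. Lengths are in m, angles in rad, forces in N, time in s.
With the tool pointing down it reaches from about 0.3 to 0.85 m from the base axis. Payload 5.4 kg.
Tool frame: the origin (TCP) lies between the finger pads; the fingertips stand 22 mm ahead of it and the grasp point (between the pads) lies 3 mm ahead of it; z points along the fingers, x is the direction in which the jaws open and shut, and the axes are right-handed (so a half turn about z gives the same grasp; the last joint's range is limited). The gripper opens to 85 mm and grips with 20 to 120 N. Pads are 22 mm wide; open, the fingers measure 114 mm over their backs; the gripper's body (76 mm by 85 mm) begins 54 mm behind the grasp point. The pads swing forward as they close: fully open they stand 13 mm farther back than shut.
Start: joints at [1.124, 0.158, 1.597, -0, 1.386, -0.21], TCP at [0.135, 0.559, 0.253] pointing down, gripper open.
Joint ranges: [-2.91, 2.91], [-0.94, 2.29], [0.18, 2.7], [-1.29, 4.43], [0.17, 2.64], [-3, 3]. Speed limits (rad/s): [2.57, 2.57, 3.14, 3.14, 3.14, 3.14].

INTERFACE

Orientations are given as a unit quaternion [x, y, z, w].
In Python, from station import bot gives the robot as it stands.
- The arm moves only by the tool send_rows, never from a script. Its argument "targets" is a list of rows, each a list of 3 entries, a list of its own where there are three numbers: the shift along the tool's x, y, z in cm, then the turn, a rotation vector about the tool's x, y, z in rad, then the finger opening in cm, from 0 to 8.54. A call has 1 to 5 rows; each row is the pose to reach, as a shift and turn from the pose commanded when the call began, along the tool's axes at that moment; what a row does not reach only later rows make up. A row lasts 1/8 s, in which the tool goes at most 62.5 mm and 10.7 degrees, less where a joint would pass 70% of its speed; a pose out of reach is approached as far as the arm can. A call with a gripper value outside its range is refused whole. The fingers move at their own pace and stop on an object; "squeeze" is the grip in N (left out, the last holds). Time passes only in rows, so rows that repeat a pose let the fingers close. It gives the time, the measured TCP pose, the force and the opening at its end, in the units of the state.
- bot.state(): the state, without advancing time (a new reading comes with each control period).
- bot.read_camera(name): name is "scene" or "top" or "wrist"; returns a dict with "color" (480x640x3 uint8, red, green, blue), "z_map" (480x640 float32, m along the optical axis (not along the pixel's ray), 0 where there is no reading), "fov_y" (degrees; the focal length in pixels is half the picture's height over the tangent of half this angle, whatever the lens; pixels are square), "cx", "cy" (the principal point, pixels), "extrinsics" (4x4, takes a point from camera to world coordinates); the wrist camera has in their place "hand_eye" (4x4, takes a point from camera to tool coordinates, whose origin is the TCP and whose axes are the tool frame's). Camera axes: x right, y up, looking along -z (the intrinsics and any distortion apply to the point x, -y, -z); pixel columns grow to the right and rows downward; lengths in m; the calibration is good to about 2 mm. A picture is of the moment at which its call begins: read the wrist's pose just before it.
- bot.job_done(): hands the job in, once; it reports no verdict.
The state is a dict: "time_s": time; "joints": joint angles; "qd": joint speeds; "tau": joint torques, N m; "position": TCP position; "tool_rot": TCP orientation; "wrist_force": force on the tool from outside, world axes, zero at the start; "torque": the same for the moment, N m; "grip_width": finger opening in m.
Only numpy, scipy, OpenCV 4.12 (cv2) and the standard library are available. Lean on these libraries where they do the work, as an engineer would, in place of code of your own. Each camera call takes 0.05 s, during which the arm holds its last target. There are 200 camera calls.

TASK

Line the four steel tumblers up along the plank in order of height, one standing upright, mouth up, in the middle of each cork mat: the shortest on the mat nearest the ceramic jug, rising to the tallest at the basket end. Do not knock any tumbler over, and leave the jug and the basket where they stand.

Things in the scene. Friction and masses are not known exactly. Their poses are not given: they have to be found in the camera images.
- tumbler_shortest_centre (a point): The shortest of the four loose plain stainless steel tumblers, open at the top, slightly tapered: 65 mm tall, 46 mm outside diameter at the rim, 36 mm at the foot, wall 2 mm. The point is on its axis, half-way up (32.5 mm above its foot); z points up to the open mouth. It starts upright on the stone.
- tumbler_second_centre (a point): The second shortest of the four loose plain stainless steel tumblers, open at the top, slightly tapered: 85 mm tall, 52 mm outside diameter at the rim, 42 mm at the foot, wall 2 mm. The point is on its axis, half-way up (42.5 mm above its foot); z points up to the open mouth. It starts upright on the stone.
- tumbler_third_centre (a point): The third shortest (second tallest) of the four loose plain stainless steel tumblers, open at the top, slightly tapered: 105 mm tall, 58 mm outside diameter at the rim, 48 mm at the foot, wall 2 mm. The point is on its axis, half-way up (52.5 mm above its foot); z points up to the open mouth. It starts upright on the stone.
- tumbler_tallest_centre (a point): The tallest of the four loose plain stainless steel tumblers, open at the top, slightly tapered: 125 mm tall, 64 mm outside diameter at the rim, 54 mm at the foot, wall 2 mm. The point is on its axis, half-way up (62.5 mm above its foot); z points up to the open mouth. It starts upright on the stone.
- mat_a_top (a point): Round cork mat, 76 mm across and 4 mm thick, at the left (+y) end of the row, one of four about 100 mm apart, fixed on a low wooden plank (95 x 420 mm, 18 mm thick) that runs roughly along y. The point is the centre of the mat's upper face, 22 mm above the stone; z up.
- mat_b_top (a point): Round cork mat, 76 mm across and 4 mm thick, second from the left (+y) end, one of four about 100 mm apart, fixed on a low wooden plank (95 x 420 mm, 18 mm thick) that runs roughly along y. The point is the centre of the mat's upper face, 22 mm above the stone; z up.
- mat_c_top (a point): Round cork mat, 76 mm across and 4 mm thick, third from the left (+y) end, one of four about 100 mm apart, fixed on a low wooden plank (95 x 420 mm, 18 mm thick) that runs roughly along y. The point is the centre of the mat's upper face, 22 mm above the stone; z up.
- mat_d_top (a point): Round cork mat, 76 mm across and 4 mm thick, at the right (-y) end of the row, one of four about 100 mm apart, fixed on a low wooden plank (95 x 420 mm, 18 mm thick) that runs roughly along y. The point is the centre of the mat's upper face, 22 mm above the stone; z up.
- jug: White ceramic jug with one handle, 110 mm wide, 170 mm high, standing on the stone just beyond one end of the plank (left or right, it changes), about 160 mm from the centre of the nearest mat. The origin is the centre of its underside. It marks the end where the shortest tumbler goes; leave it where it is.
- basket: Green plastic slatted basket, 120 x 150 mm, 80 mm high, standing on the stone just beyond the other end of the plank. The origin is the centre of its underside. Leave it where it is.
There are look-alikes about, which are no part of the job. What is shaped like the part that bears tumbler_tallest_centre but pink or purple is not meant. Leave any red look-alike of the part that bears tumbler_shortest_centre alone.

How it is judged:
By the outcome, as a careful person would: the job done as asked, in the order asked, and still so for the second after the job is handed in, with the robot touching nothing.
It also fails if it takes over 109 s, if anything falls off the work surface, if the arm or the gripper's body presses on something with over 40 N, if the wrist force passes 120 N, or if a joint passes its speed limit or range.

## Working session

There is one attempt and no reset: what is moved stays moved. The work goes in short steps, Python scripts to look and compute and a tool call to move; the robot and the scene stay as the last step left them, time stands still between calls to the robot, and variables do not carry over. Pictures are saved under pics/ and viewed, about 12 in all and at most 16, crops included, and the job is handed in when it is done.

Besides the shell and the picture viewer there is one more tool, called after "Emit:" as a command line: name --argument value ..., lists and objects as JSON in quotes. send_rows: Moves the arm, as the interface text tells. Its arguments: {"type":"object","properties":{"targets":{"type":"array","items":{"type":"array"}},"squeeze":{"type":"number"}},"required":["targets"]}

```bash
mkdir -p pics; ls
python3 - <<'E'
from station import bot
import cv2,numpy as np
s=bot.state();print({k:np.round(v,3).tolist() for k,v in s.items()})
for n in ("scene","top"):
    c=bot.read_camera(n);np.savez(f"pics/{n}0.npz",**c)
    cv2.imwrite(f"pics/{n}0.png",c["color"][...,::-1]);print({k:(np.round(v,4).tolist() if k not in("color","z_map") else v.shape) for k,v in c.items()})
E
```

```text
pics
{'time_s': 0.0, 'joints': [1.124, 0.159, 1.598, -0.0, 1.386, -0.21], 'qd': [0.001, -0.002, -0.0, 0.002, 0.001, 0.001], 'tau': [0.002, -39.6, -33.144, -0.0, 0.008, 0.0], 'position': [0.135, 0.558, 0.252], 'tool_rot': [0.786, 0.619, -0.001, 0.0], 'wrist_force': [0.679, 0.116, -0.52], 'torque': [0.001, -0.017, -0.042], 'grip_width': 0.086}
{'color': (480, 640, 3), 'z_map': (480, 640), 'fov_y': 56.6371, 'cx': 318.9982, 'cy': 235.9534, 'extrinsics': [[-0.2184, -0.7843, 0.5807, 1.1307], [0.9757, -0.1653, 0.1436, 0.1702], [-0.0167, 0.598, 0.8013, 0.8994], [0.0, 0.0, 0.0, 1.0]]}
{'color': (480, 640, 3), 'z_map': (480, 640), 'fov_y': 54.8676, 'cx': 316.3734, 'cy': 236.0069, 'extrinsics': [[0.0027, 0.9871, -0.16, 0.3586], [-0.9999, 0.0046, 0.0113, 0.0359], [0.0119, 0.1599, 0.9871, 1.0204], [0.0, 0.0, 0.0, 1.0]]}
```

View pics/top0.png

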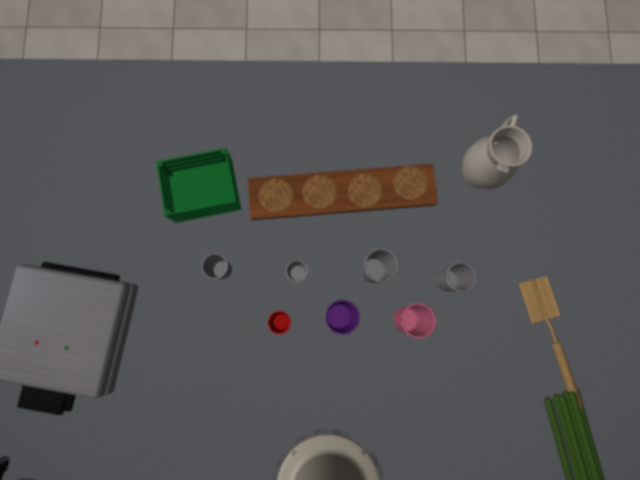

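View pics/scene0.png

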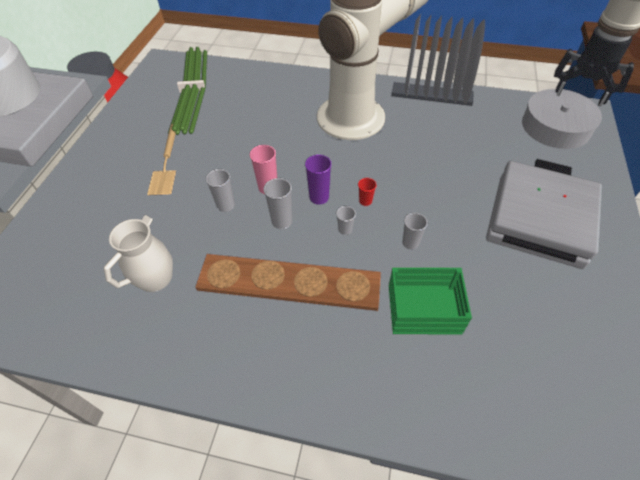

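The top view shows four grey steel tumblers at (216,266), (297,271), (380,266) and (459,277). The coloured look-alikes are red (279,322), purple (342,316) and pink (416,320). The mats are at (275,195), (319,190), (364,189) and (410,182). The jug is at the right (-y) end and the basket at the left (+y) end. Next I measure positions and heights.

```bash
cat > h.py <<'E'
import numpy as np,cv2
def K(c): return 240/np.tan(np.radians(c["fov_y"]/2))
def cloud(c):
    f=K(c);v,u=np.mgrid[:480,:640];z=c["z_map"]
    P=np.stack([(u-c["cx"])/f*z,-(v-c["cy"])/f*z,-z],-1);T=c["extrinsics"]
    W=P@T[:3,:3].T+T[:3,3];W[z==0]=np.nan;return W
def ray(c,u,v,h):
    f=K(c);T=c["extrinsics"];d=T[:3,:3]@np.array([(u-c["cx"])/f,-(v-c["cy"])/f,-1]);o=T[:3,3]
    return o+d*(h-o[2])/d[2]
def circ(P):  # least squares circle
    A=np.c_[2*P,np.ones(len(P))];s=np.linalg.lstsq(A,(P**2).sum(1),rcond=None)[0]
    return s[0],s[1],np.sqrt(s[2]+s[0]**2+s[1]**2)
E
python3 - <<'E'
from h import *
C={n:dict(np.load(f"pics/{n}0.npz")) for n in("scene","top")}
W={n:cloud(c) for n,c in C.items()}
seed={'top':[(216,266),(297,271),(380,266),(459,277),(279,322),(342,316),(416,320)],'scene':[(414,231),(346,220),(280,205),(221,191),(367,192),(318,180),(264,170)]}
for n in seed:
    print(n,"table z",np.nanmedian(W[n][...,2]), "nan",np.isnan(W[n][...,2]).mean())
    for u,v in seed[n]:
        r=26 if n=='top' else 32
        w=W[n][v-r:v+r,u-r:u+r].reshape(-1,3);w=w[~np.isnan(w[:,0])]
        b=w[w[:,2]>.02]
        # centre guess, keep nearest
        z=np.percentile(b[:,2],98);t=b[b[:,2]>z-.012]
        m=np.median(t[:,:2],0);t=t[np.linalg.norm(t[:,:2]-m,axis=1)<.05]
        print((u,v),"top z %.3f"%z,"n",len(t),"circ",np.round(circ(t[:,:2]),4),"mid",np.round((t[:,:2].max(0)+t[:,:2].min(0))/2,4),"ext",np.round(np.ptp(t[:,:2],axis=0),3))
# mats
for n in C:
    hsv=cv2.cvtColor(C[n]["color"],cv2.COLOR_RGB2HSV)
    mp={'top':[(275,195),(319,190),(364,189),(410,182)],'scene':[(353,286),(311,281),(268,275),(224,273)]}[n]
    for u,v in mp: print(n,"mat",hsv[v,u],np.round(ray(C[n],u,v,.022),3), np.round(W[n][v,u],3))
    u,v={'top':(297,192),'scene':(332,284)}[n];print("wood",hsv[v,u])
a=cv2.resize(C['top']["color"][130:350,190:500],None,fx=2.5,fy=2.5,interpolation=cv2.INTER_CUBIC);cv2.imwrite("pics/crop1.png",a[...,::-1])
E
```

```text
top table z -0.000643903729765305 nan 0.003938802083333333
(216, 266) top z 0.087 n 169 circ [0.4477 0.2309 0.025 ] mid [0.4482 0.2313] ext [0.053 0.052]
(297, 271) top z 0.067 n 133 circ [0.4403 0.0651 0.0222] mid [0.4402 0.0649] ext [0.046 0.046]
(380, 266) top z 0.126 n 202 circ [ 0.4471 -0.0998  0.0311] mid [ 0.4465 -0.0997] ext [0.065 0.065]
(459, 277) top z 0.106 n 215 circ [ 0.4258 -0.2617  0.0281] mid [ 0.4261 -0.2626] ext [0.06  0.061]
(279, 322) top z 0.067 n 138 circ [0.3353 0.1004 0.0221] mid [0.3353 0.1005] ext [0.046 0.045]
(342, 316) top z 0.127 n 215 circ [ 0.3473 -0.0238  0.0312] mid [ 0.3475 -0.0239] ext [0.064 0.065]
(416, 320) top z 0.126 n 235 circ [ 0.3407 -0.1692  0.031 ] mid [ 0.3403 -0.1695] ext [0.064 0.066]
scene table z 0.0002771477590771676 nan 0.004261067708333333
(414, 231) top z 0.087 n 176 circ [0.4517 0.2333 0.0249] mid [0.4503 0.2333] ext [0.057 0.052]
(346, 220) top z 0.067 n 136 circ [0.4443 0.0672 0.0219] mid [0.4433 0.0673] ext [0.049 0.046]
(280, 205) top z 0.125 n 235 circ [ 0.4502 -0.0981  0.0306] mid [ 0.45   -0.0982] ext [0.065 0.064]
(221,
[... 255 characters left out ...]
 0.3504 -0.0219] ext [0.066 0.065]
(264, 170) top z 0.126 n 109 circ [ 0.45   -0.0982  0.0305] mid [ 0.4428 -0.105 ] ext [0.05  0.051]
scene mat [ 14 121 171] [0.617 0.119 0.022] [0.616 0.119 0.021]
scene mat [ 15 120 174] [0.624 0.023 0.022] [0.624 0.023 0.022]
scene mat [ 14 120 174] [ 0.629 -0.078  0.022] [ 0.631 -0.077  0.025]
scene mat [ 14 120 172] [ 0.645 -0.18   0.022] [ 0.645 -0.18   0.022]
wood [ 11 141 136]
top mat [ 15 144 113] [0.612 0.116 0.022] [0.613 0.117 0.017]
top mat [ 15 146 112] [0.624 0.019 0.022] [0.624 0.019 0.024]
top mat [ 15 143 114] [ 0.627 -0.081  0.022] [ 0.627 -0.081  0.021]
top mat [ 15 142 113] [ 0.644 -0.185  0.022] [ 0.645 -0.185  0.018]
wood [ 13 175  93]
```

View pics/crop1.png

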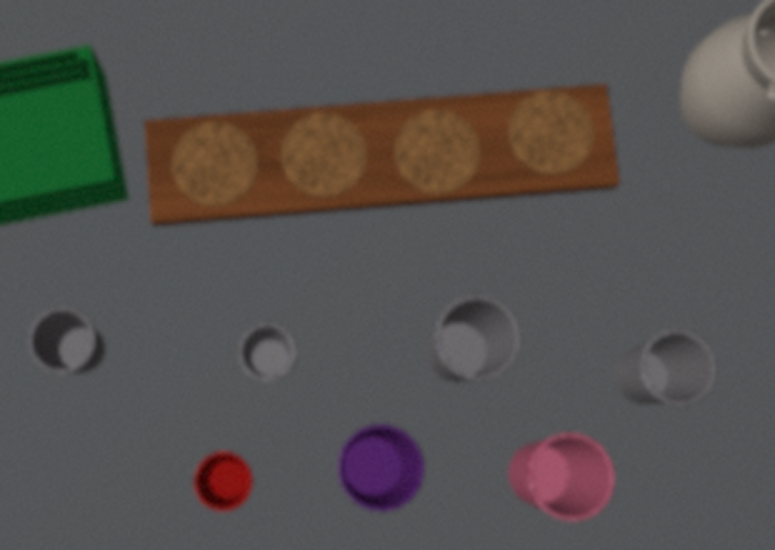

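Measured rim heights of 85, 65, 125 and 105 mm settle which tumbler is which. The crop also shows that the red, purple and pink ones are clearly distinct from the steel. From top-image left to right the steel tumblers are second, shortest, tallest and third. The jug is at -y, so mat_d gets shortest, c second, b third and a tallest. Now the mat centres, while the arm starts moving.

Run:
```python
from h import *
for n in("top","scene"):
    c=dict(np.load(f"pics/{n}0.npz"));im=cv2.GaussianBlur(c["color"],(3,3),0);hsv=cv2.cvtColor(im,cv2.COLOR_RGB2HSV)
    vt=102 if n=='top' else 155
    st=162 if n=='top' else 135
    m=cv2.inRange(hsv,(9,85,vt),(22,st,255));m[:, :200]=0
    m=cv2.morphologyEx(m,cv2.MORPH_CLOSE,np.ones((5,5)));m=cv2.morphologyEx(m,cv2.MORPH_OPEN,np.ones((7,7)))
    for k in cv2.findContours(m,0,2)[0]:
        if cv2.contourArea(k)<300: continue
        P=np.array([ray(c,*p,.022) for p in k[:,0,:]+0.0]);
        print(n,np.round(circ(P[:,:2]),4),cv2.boundingRect(k))
```

```text
top [ 0.2442 -0.495   0.0275] (554, 344, 20, 46)
top [ 0.3848 -0.455   0.0402] (521, 278, 37, 44)
top [0.6109 0.1159 0.0378] (259, 179, 33, 34)
top [0.6204 0.0187 0.0379] (302, 176, 35, 33)
top [ 0.6246 -0.0825  0.0383] (348, 174, 34, 33)
top [ 0.6428 -0.1845  0.038 ] (393, 167, 35, 32)
scene [0.612  0.1185 0.0375] (338, 270, 32, 30)
scene [0.6224 0.0228 0.0371] (295, 267, 32, 28)
scene [ 0.6262 -0.0782  0.0373] (253, 261, 32, 28)
scene [ 0.6445 -0.1807  0.0379] (207, 259, 33, 28)
```

Emit:
send_rows --targets '[[[-6,7,0],[0,0,0.18],8.5],[[-12,14,0],[0,0,0.36],8.5],[[-16,22,0],[0,0,0.54],8.5],[[-20,30,0],[0,0,0.72],8.5],[[-24.3,38.2,0],[0,0,0.9],8.5]]' --squeeze 40

```text
time_s: 0.72
position: [0.3448, 0.3268, 0.2531]
tool_rot: [0.977, 0.212, -0.0, -0.0]
wrist_force: [1.7, 0.8, -0.3]
grip_width: 0.0851
```

Emit:
send_rows --targets '[[[3,6,3],[0,0,0.18],8.5],[[5.6,13,8],[0,0,0.36],8.5],[[5.6,13,12],[0,0,0.427],8.5],[[5.6,13,12],[0,0,0.427],8.5],[[5.6,13,12],[0,0,0.427],8.5]]'

```text
time_s: 1.35
position: [0.4492, 0.2344, 0.1338]
tool_rot: [1.0, 0.004, -0.0, -0.0]
wrist_force: [-0.3, 0.9, 1.1]
grip_width: 0.085
```

```bash
cat >> h.py <<'E'
def wcloud(bot,name=None):
    from scipy.spatial.transform import Rotation as R
    s=bot.state();c=bot.read_camera("wrist")
    T=np.eye(4);T[:3,:3]=R.from_quat(s["tool_rot"]).as_matrix();T[:3,3]=s["position"]
    c["extrinsics"]=T@c["hand_eye"]
    if name: cv2.imwrite(name,c["color"][...,::-1])
    return s,c,cloud(c)
E
python3 - <<'E'
from station import bot
from h import *
s,c,W=wcloud(bot,"pics/w1.png")
print(s["position"],s["tool_rot"],s["joints"])
w=W.reshape(-1,3);w=w[~np.isnan(w[:,0])];b=w[(np.hypot(w[:,0]-.449,w[:,1]-.232)<.045)&(w[:,2]<.1)]
print(len(b),np.percentile(b[:,2],[2,50,98]))
t=b[(b[:,2]>.08)&(b[:,2]<.092)];print(len(t),circ(t[:,:2]),t[:,:2].min(0),t[:,:2].max(0))
E
```

```text
[0.44917325 0.23440922 0.13375641] [ 9.99992517e-01  3.86142975e-03 -1.81590560e-04 -1.47698467e-04] [2.41859867e-01 1.11619538e-01 1.89893443e+00 4.11826712e-04
 1.13132202e+00 2.33961718e-01]
21228 [-0.00068645  0.02711719  0.08580276]
3312 (np.float64(0.45017898219588687), np.float64(0.23274350720426884), np.float64(0.02503764239220035)) [0.42315933 0.20518582] [0.47737227 0.25944805]
```

View pics/w1.png

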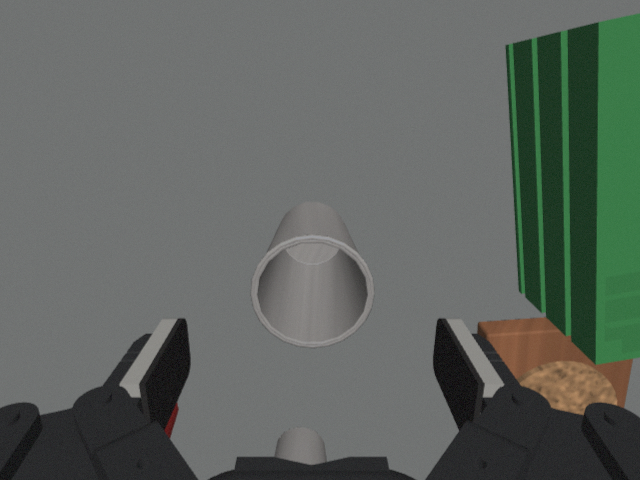

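The wrist view shows the steel rim at (312,290), centred between the fingers, and its fit (0.450, 0.233) agrees with the average of the two fixed cameras. I go down and grip.

Emit:
send_rows --targets '[[[0.1,0.2,3.5],[0,0,0],8.5],[[0.1,0.2,7.1],[0,0,0],8.5],[[0.1,0.2,7.1],[0,0,0],8.5],[[0.1,0.2,7.1],[0,0,0],4],[[0.1,0.2,7.1],[0,0,0],4]]' --squeeze 40

```text
time_s: 2.02
position: [0.4519, 0.2327, 0.0647]
tool_rot: [1.0, 0.004, 0.002, -0.001]
wrist_force: [-4.0, -0.1, 15.5]
grip_width: 0.0511
```

Emit:
send_rows --targets '[[[0,0,0],[0,0,0],4],[[0,0,0],[0,0,0],4],[[0,0,0],[0,0,0],4]]'

```text
time_s: 2.4
position: [0.4519, 0.2327, 0.065]
tool_rot: [1.0, 0.004, 0.002, -0.001]
wrist_force: [-2.4, 1.0, 8.0]
grip_width: 0.0511
```

Emit:
send_rows --targets '[[[0,0,-3],[0,0,0],4],[[0,0,-7],[0,0,0],4],[[0,0,-11],[0,0,0],4],[[2,4,-11],[0,0,0],4],[[4,8,-11],[0,0,0],4]]'

```text
time_s: 3.02
position: [0.4921, 0.1518, 0.1745]
tool_rot: [1.0, 0.004, 0.002, -0.0]
wrist_force: [-0.4, 0.5, -1.7]
grip_width: 0.0506
```

Emit:
send_rows --targets '[[[3,5,0],[0,0,0],4],[[6,10.5,0],[0,0,0],4],[[9,16,0],[0,0,0],4],[[12,21.5,0],[0,0,0],4],[[13.1,23.3,0],[0,0,0.008],4]]'

```text
time_s: 3.65
position: [0.6251, -0.0835, 0.1737]
tool_rot: [1.0, -0.002, 0.001, 0.001]
wrist_force: [1.0, 0.1, -0.7]
grip_width: 0.0505
```

Emit:
send_rows --targets '[[[0,0,0],[0,0,0],4],[[0,0,0],[0,0,0],4]]'

```text
time_s: 3.9
position: [0.6232, -0.0788, 0.1727]
tool_rot: [1.0, -0.0, -0.0, -0.0]
wrist_force: [-0.9, 0.1, -1.3]
grip_width: 0.0505
```

Run:
```python
from station import bot
from h import *
s,c,W=wcloud(bot,"pics/w2.png")
p=s["position"];print(p,s["tool_rot"])
w=W.reshape(-1,3);w=w[~np.isnan(w[:,0])];b=w[(np.hypot(w[:,0]-p[0],w[:,1]-p[1])<.032)&(w[:,2]>p[2]+.005)]
print(len(b),np.percentile(b[:,2],[2,50,90,98,99.5]))
```

```text
[ 0.62320397 -0.07877813  0.17271831] [ 9.99999979e-01 -6.06169474e-05 -1.11137479e-05 -1.94079704e-04]
28641 [0.17859223 0.1937649  0.23099241 0.23458269 0.23539969]
```

View pics/w2.png

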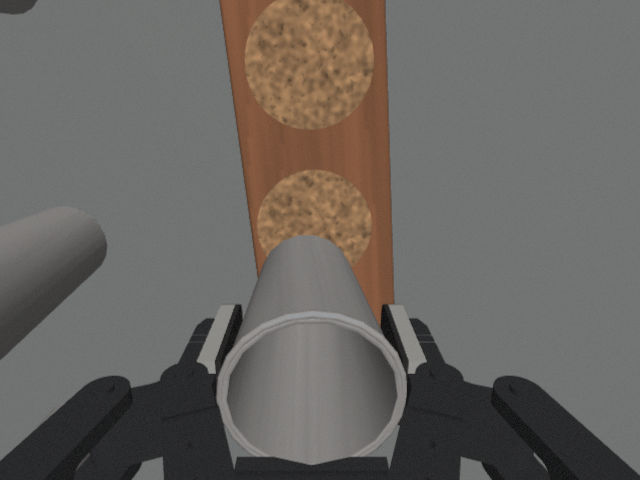

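The wrist view shows the tumbler held upright with its rim at (312,390), with mats b (309,62) and c (315,225) visible. The rim is 21 mm above the TCP, so it has not slipped. Lowering now.

Emit:
send_rows --targets '[[[0.2,0.15,3],[0,0,0],4],[[0.2,0.15,6],[0,0,0],4],[[0.2,0.15,8],[0,0,0],4],[[0.2,0.15,8.4],[0,0,0],4],[[0.2,0.15,8.4],[0,0,0],4]]'

```text
time_s: 4.58
position: [0.626, -0.0811, 0.0891]
tool_rot: [1.0, -0.0, 0.001, 0.0]
wrist_force: [0.7, -0.2, -0.7]
grip_width: 0.0504
```

Emit:
send_rows --targets '[[[-0.05,0,0.2],[0,0,0],4],[[-0.05,0,0.3],[0,0,0],4],[[-0.05,0,0.3],[0,0,0],4]]'

```text
time_s: 4.95
position: [0.6259, -0.0817, 0.0871]
tool_rot: [1.0, -0.001, 0.001, 0.0]
wrist_force: [-1.5, 0.2, 5.6]
grip_width: 0.0504
```

Emit:
send_rows --targets '[[[0,0,0],[0,0,0],6.5],[[0,0,0],[0,0,0],8.5],[[0,0,0],[0,0,0],8.5],[[0,0,-2],[0,0,0],8.5],[[0,0,-6],[0,0,0],8.5]]'

```text
time_s: 5.58
position: [0.6239, -0.0809, 0.1452]
tool_rot: [1.0, -0.001, -0.002, -0.001]
wrist_force: [1.8, -0.4, 0.5]
grip_width: 0.0851
```

Emit:
send_rows --targets '[[[0,0,-3],[0,0,0],8.5],[[0,0,-6],[0,0,0],8.5],[[0,0,-6],[0,0,0],8.5]]'

```text
time_s: 5.95
position: [0.6272, -0.0819, 0.2101]
tool_rot: [1.0, -0.0, 0.004, 0.001]
wrist_force: [0.8, -0.8, -0.1]
grip_width: 0.0849
```

```bash
cat >> h.py <<'E'
def rim(W,x,y,h,r=.05):
    w=W.reshape(-1,3);w=w[~np.isnan(w[:,0])];b=w[(np.hypot(w[:,0]-x,w[:,1]-y)<r)]
    t=b[abs(b[:,2]-h)<.006];return len(t),np.round(circ(t[:,:2]),4),np.round((t[:,:2].min(0)+t[:,:2].max(0))/2,4)
E
python3 - <<'E'
from station import bot
from h import *
s,c,W=wcloud(bot)
print(s["position"],s["tool_rot"]);print(rim(W,.625,-.08,.107))
E
```

```text
[ 0.6271638  -0.08191563  0.21010868] [ 9.99991711e-01 -4.52518356e-04  3.84016826e-03  1.27511907e-03]
(2093, array([ 0.6242, -0.0818,  0.0251]), array([ 0.6243, -0.0825]))
```

Emit:
send_rows --targets '[[[-5,0.5,0],[0,0,0],8.5],[[-10,1,1.5],[0,0,0],8.5],[[-15,1.5,3],[0,0,0],8.5],[[-17.8,1.7,4.5],[0,0,0],8.5],[[-17.8,1.7,4.5],[0,0,0],8.5]]'

```text
time_s: 6.62
position: [0.4439, -0.0971, 0.1576]
tool_rot: [1.0, -0.001, -0.003, -0.001]
wrist_force: [1.3, -0.8, -0.1]
grip_width: 0.0853
```

Run:
```python
from station import bot
from h import *
s,c,W=wcloud(bot,"pics/w3.png")
print(s["position"],s["tool_rot"]);print(rim(W,.449,-.099,.125))
```

```text
[ 0.44392534 -0.09710673  0.15764594] [ 0.99999511 -0.0011356  -0.00259978 -0.00131544]
(5140, array([ 0.4492, -0.0991,  0.0309]), array([ 0.4491, -0.0998]))
```

View pics/w3.png

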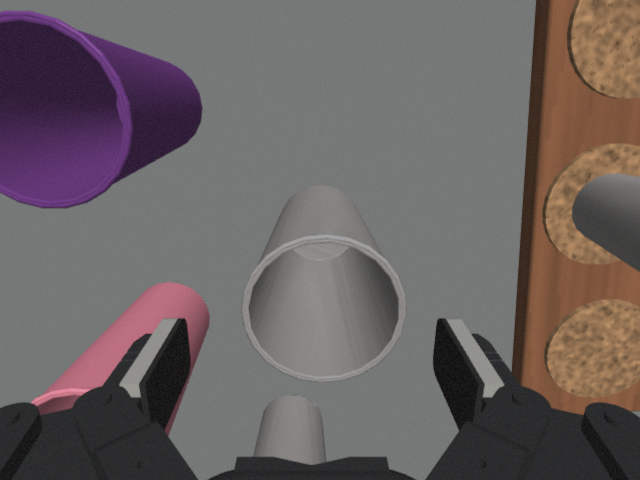

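Emit:
send_rows --targets '[[[0,0,0],[0,0,0],8.5]]'

```text
time_s: 6.8
position: [0.4481, -0.0984, 0.1608]
tool_rot: [1.0, -0.0, 0.001, 0.0]
wrist_force: [0.7, 0.1, -0.2]
grip_width: 0.0853
```

Emit:
send_rows --targets '[[[0.1,0.1,3],[0,0,0],8.5],[[0.1,0.1,5.8],[0,0,0],8.5],[[0.1,0.1,5.8],[0,0,0],8.5],[[0.1,0.1,5.8],[0,0,0],5],[[0.1,0.1,5.8],[0,0,0],5]]'

```text
time_s: 7.42
position: [0.4495, -0.0998, 0.1043]
tool_rot: [1.0, -0.0, 0.001, 0.001]
wrist_force: [-1.2, -0.5, 4.0]
grip_width: 0.063
```

Emit:
send_rows --targets '[[[0,0,0],[0,0,0],5],[[0,0,0],[0,0,0],5],[[0,0,-3],[0,0,0],5],[[0,0,-7],[0,0,0],5],[[0,0,-7],[0,0,0],5]]'

```text
time_s: 8.05
position: [0.4504, -0.1003, 0.1761]
tool_rot: [1.0, -0.0, 0.004, 0.002]
wrist_force: [-0.2, -0.0, -0.8]
grip_width: 0.063
```

Emit:
send_rows --targets '[[[3,-5,0],[0,0,0],5],[[7,-10,0],[0,0,0],5],[[11,-15,0],[0,0,0],5],[[15,-20,0],[0,0,0],5],[[16.1,-21.7,0],[0,0,0],5]]'

```text
time_s: 8.68
position: [0.61, 0.1206, 0.1709]
tool_rot: [1.0, 0.001, -0.0, -0.0]
wrist_force: [-0.1, 0.1, -0.3]
grip_width: 0.0634
```

Emit:
send_rows --targets '[[[0,0,0],[0,0,0],5],[[0,0,0],[0,0,0],5],[[0,0,0],[0,0,0],5]]'

```text
time_s: 9.05
position: [0.6087, 0.1167, 0.172]
tool_rot: [1.0, -0.001, -0.0, 0.0]
wrist_force: [0.3, 1.0, -0.6]
grip_width: 0.0633
```

Run:
```python
from station import bot
from h import *
s,c,W=wcloud(bot)
p=s["position"];print(p,s["tool_rot"]);
w=W.reshape(-1,3);w=w[~np.isnan(w[:,0])];b=w[(np.hypot(w[:,0]-p[0],w[:,1]-p[1])<.036)&(w[:,2]>p[2]+.01)&(w[:,2]<p[2]+.035)]
h=np.histogram(b[:,2]-p[2],bins=np.arange(.01,.036,.002));print(h[0])
print(rim(W,p[0],p[1],p[2]+.021,.045))
```

```text
[0.60868356 0.11670978 0.17204986] [ 9.99999263e-01 -1.15768148e-03 -3.51128036e-04  1.04430483e-04]
[1693 1784 1488 1003 1197 5555  600   54   21   57  103  154]
(10004, array([0.6093, 0.118 , 0.0319]), array([0.6088, 0.1184]))
```

Emit:
send_rows --targets '[[[0.25,0.1,2.5],[0,0,0],5],[[0.25,0.1,4.2],[0,0,0],5],[[0.25,0.1,4.5],[0,0,0],5],[[0.25,0.1,4.6],[0,0,0],5],[[0.25,0.1,4.6],[0,0,0],5]]'

```text
time_s: 9.72
position: [0.612, 0.1167, 0.1268]
tool_rot: [1.0, -0.001, 0.0, -0.0]
wrist_force: [-0.0, -0.1, -1.4]
grip_width: 0.0631
```

Emit:
send_rows --targets '[[[0,0,0.2],[0,0,0],5],[[0,0,0.2],[0,0,0],5],[[0,0,0.2],[0,0,0],5]]'

```text
time_s: 10.1
position: [0.6123, 0.1169, 0.1263]
tool_rot: [1.0, -0.0, 0.001, 0.0]
wrist_force: [-3.9, 0.2, 7.2]
grip_width: 0.0638
```

Emit:
send_rows --targets '[[[0,0,0],[0,0,0],7.5],[[0,0,0],[0,0,0],8.5],[[0,0,0],[0,0,0],8.5],[[0,0,-2],[0,0,0],8.5],[[0,0,-6],[0,0,0],8.5]]'

```text
time_s: 10.72
position: [0.6107, 0.1167, 0.1842]
tool_rot: [1.0, -0.001, -0.002, -0.0]
wrist_force: [0.8, -0.1, -0.2]
grip_width: 0.085
```

Emit:
send_rows --targets '[[[0,0,-3],[0,0,0],8.5],[[0,0,-3],[0,0,0],8.5],[[0,0,-3],[0,0,0],8.5]]'

```text
time_s: 11.1
position: [0.6114, 0.1167, 0.214]
tool_rot: [1.0, -0.001, -0.0, -0.0]
wrist_force: [0.3, 0.7, 0.2]
grip_width: 0.085
```

Run:
```python
from station import bot
from h import *
s,c,W=wcloud(bot)
print(s["position"],s["tool_rot"]);print(rim(W,.6115,.117,.147))
```

```text
[0.61142438 0.11671348 0.21403958] [ 9.99999818e-01 -5.28141489e-04 -2.92387675e-04 -2.28418036e-06]
(3595, array([0.6122, 0.1173, 0.031 ]), array([0.6121, 0.1167]))
```

Emit:
send_rows --targets '[[[-3,6,0],[0,0,0],8.5],[[-6,12,0],[0,0,0],8.5],[[-9,18,0],[0,0,0],8.5],[[-12,24,0],[0,0,0],8.5],[[-15,30,0],[0,0,0],8.5]]'

```text
time_s: 11.78
position: [0.4699, -0.1637, 0.213]
tool_rot: [1.0, -0.0, -0.001, -0.001]
wrist_force: [1.3, -0.4, 0.7]
grip_width: 0.085
```

Emit:
send_rows --targets '[[[-3.4,5,2],[0,0,0],8.5],[[-3.4,7.8,6.5],[0,0,0],8.5],[[-3.4,7.8,6.5],[0,0,0],8.5],[[-3.4,7.8,6.5],[0,0,0],8.5],[[-3.4,7.8,6.5],[0,0,0],8.5]]'

```text
time_s: 12.4
position: [0.4386, -0.2402, 0.1506]
tool_rot: [1.0, 0.0, 0.001, 0.001]
wrist_force: [-0.6, 0.4, -0.1]
grip_width: 0.0852
```

Run:
```python
from station import bot
from h import *
s,c,W=wcloud(bot)
print(s["position"],s["tool_rot"]);print(rim(W,.4275,-.261,.105))
```

```text
[ 0.43862699 -0.2402044   0.15062208] [9.99999364e-01 2.91312173e-04 8.49712170e-04 6.82501446e-04]
(3871, array([ 0.428 , -0.2612,  0.028 ]), array([ 0.4279, -0.262 ]))
```

Emit:
send_rows --targets '[[[-1.1,2.1,0],[0,0,0],8.5],[[-1.1,2.1,0],[0,0,0],8.5],[[-1.1,2.1,2],[0,0,0],8.5],[[-1.1,2.1,5],[0,0,0],8.5],[[-1.1,2.1,6.7],[0,0,0],8.5]]'

```text
time_s: 13.08
position: [0.4266, -0.2604, 0.0813]
tool_rot: [1.0, -0.0, -0.0, -0.001]
wrist_force: [0.5, -0.1, -0.2]
grip_width: 0.0852
```

Emit:
send_rows --targets '[[[0,0,0],[0,0,0],8.5],[[0,0,0],[0,0,0],4.5],[[0,0,0],[0,0,0],4.5],[[0,0,0],[0,0,0],4.5],[[0,0,0],[0,0,0],4.5]]'

```text
time_s: 13.7
position: [0.4275, -0.2626, 0.0839]
tool_rot: [1.0, -0.001, 0.001, 0.001]
wrist_force: [0.0, 0.4, 6.5]
grip_width: 0.0551
```

Emit:
send_rows --targets '[[[0,0,-3],[0,0,0],4.5],[[0,0,-8],[0,0,0],4.5],[[0,0,-13],[0,0,0],4.5],[[2,-3,-15],[0,0,0],4.5],[[5,-7,-15],[0,0,0],4.5]]'

```text
time_s: 14.32
position: [0.478, -0.1923, 0.2352]
tool_rot: [1.0, -0.002, 0.002, 0.002]
wrist_force: [-0.4, -0.7, -0.4]
grip_width: 0.0556
```

Emit:
send_rows --targets '[[[3,-5,0],[0,0,0],4.5],[[6,-10,0],[0,0,0],4.5],[[9,-14,0],[0,0,0],4.5],[[12,-18,0],[0,0,0],4.5],[[14.4,-21.3,0],[0,0,0],4.5]]'

```text
time_s: 14.95
position: [0.6216, 0.023, 0.2321]
tool_rot: [1.0, -0.0, -0.0, -0.0]
wrist_force: [0.9, -0.1, -0.4]
grip_width: 0.0552
```

Emit:
send_rows --targets '[[[0,0,0],[0,0,0],4.5],[[0,0,0],[0,0,0],4.5],[[0,0,0],[0,0,0],4.5]]'

```text
time_s: 15.32
position: [0.6204, 0.0202, 0.2323]
tool_rot: [1.0, -0.001, -0.0, 0.0]
wrist_force: [0.2, -0.3, -1.0]
grip_width: 0.0553
```

Run:
```python
from station import bot
from h import *
s,c,W=wcloud(bot)
p=s["position"];print(p,s["tool_rot"]);
w=W.reshape(-1,3);w=w[~np.isnan(w[:,0])];b=w[(np.hypot(w[:,0]-p[0],w[:,1]-p[1])<.033)&(w[:,2]>p[2]+.01)&(w[:,2]<p[2]+.035)]
print(np.histogram(b[:,2]-p[2],bins=np.arange(.01,.036,.002))[0])
print(rim(W,p[0],p[1],p[2]+.021,.042))
```

```text
[0.62043012 0.02019252 0.23230777] [ 9.99999284e-01 -1.18372809e-03 -1.51299016e-04  8.37281750e-05]
[1521 1639 1580 1433 1221 4843  636   43   69  100  155  187]
(9920, array([0.621 , 0.0223, 0.0287]), array([0.6205, 0.022 ]))
```

Emit:
send_rows --targets '[[[0.1,0.1,5],[0,0,0],4.5],[[0.1,0.1,9.5],[0,0,0],4.5],[[0.1,0.1,11.8],[0,0,0],4.5],[[0.1,0.1,12.4],[0,0,0],4.5],[[0.1,0.1,12.4],[0,0,0],4.5]]'

```text
time_s: 16.0
position: [0.6222, 0.0197, 0.1091]
tool_rot: [1.0, -0.001, 0.0, 0.0]
wrist_force: [0.5, 0.1, 0.1]
grip_width: 0.0553
```

Emit:
send_rows --targets '[[[0,0,0.2],[0,0,0],4.5],[[0,0,0.3],[0,0,0],4.5],[[0,0,0.3],[0,0,0],4.5]]'

```text
time_s: 16.38
position: [0.6223, 0.0202, 0.106]
tool_rot: [1.0, -0.0, 0.001, 0.0]
wrist_force: [0.1, 0.2, 0.7]
grip_width: 0.0553
```

Emit:
send_rows --targets '[[[0,0,0.1],[0,0,0],4.5],[[0,0,0.2],[0,0,0],4.5],[[0,0,0.2],[0,0,0],4.5]]'

```text
time_s: 16.75
position: [0.6225, 0.0202, 0.1059]
tool_rot: [1.0, -0.0, 0.0, 0.0]
wrist_force: [-5.7, 0.9, 12.4]
grip_width: 0.0556
```

Contact reached. I release and raise.

Emit:
send_rows --targets '[[[0,0,0],[0,0,0],7],[[0,0,0],[0,0,0],8.5],[[0,0,0],[0,0,0],8.5],[[0,0,-2],[0,0,0],8.5],[[0,0,-6],[0,0,0],8.5]]'

```text
time_s: 17.38
position: [0.6208, 0.0204, 0.1632]
tool_rot: [1.0, -0.001, -0.002, -0.0]
wrist_force: [1.1, 0.1, -0.6]
grip_width: 0.0851
```

Emit:
send_rows --targets '[[[0,0,-4],[0,0,0],8.5],[[0,0,-4],[0,0,0],8.5],[[0,0,-4],[0,0,0],8.5]]'

```text
time_s: 17.75
position: [0.6218, 0.0202, 0.2038]
tool_rot: [1.0, -0.0, 0.0, 0.0]
wrist_force: [-0.3, 0.5, -0.5]
grip_width: 0.0854
```

Run:
```python
from station import bot
from h import *
s,c,W=wcloud(bot)
print(s["position"],s["tool_rot"]);print(rim(W,.6214,.0208,.127))
```

```text
[0.62183714 0.02024011 0.20376648] [ 9.99999858e-01 -4.87226847e-04  2.14673419e-04  2.45535140e-05]
(2944, array([0.6231, 0.0211, 0.028 ]), array([0.6232, 0.0207]))
```

Emit:
send_rows --targets '[[[-5,-1,0],[0,0,0],8.5],[[-10,-2,0],[0,0,0],8.5],[[-15,-4,2],[0,0,0],8.5],[[-18,-4.6,5],[0,0,0],8.5],[[-18,-4.6,8.8],[0,0,0],8.5]]'

```text
time_s: 18.42
position: [0.4395, 0.0671, 0.1137]
tool_rot: [1.0, -0.0, -0.001, -0.0]
wrist_force: [0.3, 0.1, -0.1]
grip_width: 0.085
```

Emit:
send_rows --targets '[[[0,0,0],[0,0,0],8.5],[[0,0,0],[0,0,0],8.5],[[0,0,0],[0,0,0],8.5]]'

```text
time_s: 18.8
position: [0.4434, 0.0661, 0.1168]
tool_rot: [1.0, -0.001, 0.001, 0.0]
wrist_force: [0.5, -0.7, 0.3]
grip_width: 0.085
```

Run:
```python
from station import bot
from h import *
s,c,W=wcloud(bot,"pics/w4.png")
print(s["position"],s["tool_rot"]);print(rim(W,.442,.066,.065,.035))
```

```text
[0.44340179 0.06614235 0.11684543] [ 9.99998867e-01 -5.89640528e-04  1.37678194e-03  1.53389574e-04]
(3006, array([0.4428, 0.0665, 0.022 ]), array([0.4428, 0.066 ]))
```

View pics/w4.png

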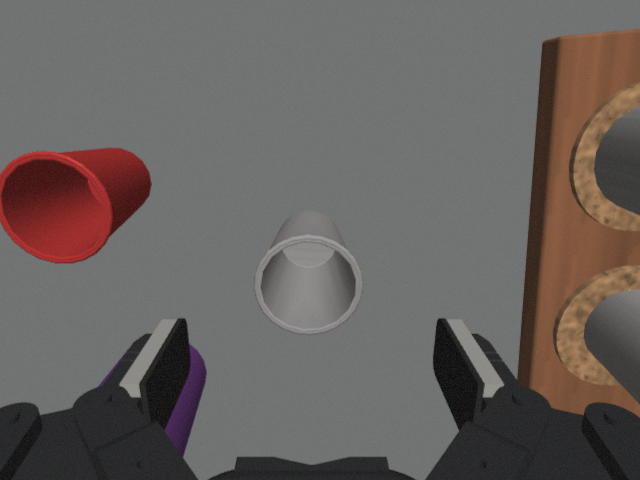

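The steel one is centred between the fingers at (308,285). The red look-alike at (60,205) is clear of them.

Emit:
send_rows --targets '[[[-0.05,0,3],[0,0,0],8.5],[[-0.05,0,6],[0,0,0],8.5],[[-0.05,0,7.2],[0,0,0],8.5],[[-0.05,0,7.2],[0,0,0],8.5],[[-0.05,0,7.2],[0,0,0],3.5]]'

```text
time_s: 19.48
position: [0.4426, 0.0663, 0.0445]
tool_rot: [1.0, -0.0, 0.001, 0.0]
wrist_force: [-0.6, 0.4, -0.2]
grip_width: 0.0693
```

Emit:
send_rows --targets '[[[0,0,0],[0,0,0],3.5],[[0,0,0],[0,0,0],3.5],[[0,0,0],[0,0,0],3.5],[[0,0,0],[0,0,0],3.5]]'

```text
time_s: 19.98
position: [0.4423, 0.0663, 0.0446]
tool_rot: [1.0, -0.0, 0.001, 0.0]
wrist_force: [-1.8, 0.6, 6.0]
grip_width: 0.0434
```

Emit:
send_rows --targets '[[[0,0,-3],[0,0,0],3.5],[[0,0,-8],[0,0,0],3.5],[[0,0,-13],[0,0,0],3.5],[[2,3,-15],[0,0,0],3.5],[[5,6,-15],[0,0,0],3.5]]'

```text
time_s: 20.6
position: [0.4932, 0.0056, 0.1964]
tool_rot: [1.0, 0.0, 0.003, 0.001]
wrist_force: [0.5, 0.5, -0.4]
grip_width: 0.0433
```

Emit:
send_rows --targets '[[[3,4,0],[0,0,0],3.5],[[6,8,0],[0,0,0],3.5],[[9,12,0],[0,0,0],3.5],[[12,16,0],[0,0,0],3.5],[[15.1,18.9,0],[0,0,0],3.5]]'

```text
time_s: 21.22
position: [0.6429, -0.1847, 0.1934]
tool_rot: [1.0, -0.001, 0.0, 0.0]
wrist_force: [0.4, -0.1, 0.4]
grip_width: 0.043
```

Emit:
send_rows --targets '[[[0,0,0],[0,0,0],3.5],[[0,0,0],[0,0,0],3.5],[[0,0,0],[0,0,0],3.5]]'

```text
time_s: 21.6
position: [0.6417, -0.1818, 0.1936]
tool_rot: [1.0, -0.0, -0.0, -0.0]
wrist_force: [-0.2, -0.2, -0.5]
grip_width: 0.0431
```

Run:
```python
from station import bot
from h import *
s,c,W=wcloud(bot)
p=s["position"];print(p,s["tool_rot"]);
w=W.reshape(-1,3);w=w[~np.isnan(w[:,0])];b=w[(np.hypot(w[:,0]-p[0],w[:,1]-p[1])<.027)&(w[:,2]>p[2]+.01)&(w[:,2]<p[2]+.035)]
print(np.histogram(b[:,2]-p[2],bins=np.arange(.01,.036,.002))[0])
print(rim(W,p[0],p[1],p[2]+.021,.033))
```

```text
[ 0.64168559 -0.18177925  0.19356059] [ 9.99999988e-01 -3.51600819e-05 -1.06166503e-04 -1.10305586e-04]
[1206 1276 1248 1249 1904 4224   77   35   66   87  128  154]
(9053, array([ 0.6422, -0.1802,  0.0231]), array([ 0.6417, -0.1822]))
```

Emit:
send_rows --targets '[[[0.15,0.1,5],[0,0,0],3.5],[[0.15,0.1,9.5],[0,0,0],3.5],[[0.15,0.1,12],[0,0,0],3.5],[[0.15,0.1,12.6],[0,0,0],3.5],[[0.15,0.1,12.6],[0,0,0],3.5]]'

```text
time_s: 22.28
position: [0.6438, -0.1835, 0.0681]
tool_rot: [1.0, -0.0, 0.0, 0.0]
wrist_force: [-0.2, 0.4, -0.9]
grip_width: 0.0432
```

Emit:
send_rows --targets '[[[0,0,0.2],[0,0,0],3.5],[[0,0,0.3],[0,0,0],3.5],[[0,0,0.3],[0,0,0],3.5]]'

```text
time_s: 22.65
position: [0.6445, -0.184, 0.0666]
tool_rot: [1.0, -0.0, 0.001, 0.001]
wrist_force: [-2.6, 1.0, 7.6]
grip_width: 0.0434
```

Emit:
send_rows --targets '[[[0,0,0],[0,0,0],5.5],[[0,0,0],[0,0,0],8.5],[[0,0,0],[0,0,0],8.5],[[0,0,-2],[0,0,0],8.5],[[0,0,-6],[0,0,0],8.5]]'

```text
time_s: 23.28
position: [0.6426, -0.1833, 0.124]
tool_rot: [1.0, -0.001, -0.002, -0.001]
wrist_force: [0.4, -0.1, 0.5]
grip_width: 0.0848
```

Emit:
send_rows --targets '[[[0,0,-5],[0,0,0],8.5],[[0,0,-10],[0,0,0],8.5],[[-6,0,-12],[0,0,0],8.5],[[-12,0,-12],[0,0,0],8.5],[[-18,0,-12],[0,0,0],8.5]]'

```text
time_s: 23.9
position: [0.4624, -0.1838, 0.2463]
tool_rot: [1.0, -0.0, 0.001, 0.001]
wrist_force: [0.5, -0.2, 0.2]
grip_width: 0.085
```

Emit:
send_rows --targets '[[[-8,0,0],[0,0,0],8.5],[[-12,0,0],[0,0,0],8.5],[[-12,0,0],[0,0,0],8.5],[[-12,0,0],[0,0,0],8.5]]'

```text
time_s: 24.4
position: [0.3443, -0.184, 0.2457]
tool_rot: [1.0, -0.001, 0.001, 0.001]
wrist_force: [-0.1, 0.4, 0.4]
grip_width: 0.0847
```

Run:
```python
from station import bot
from h import *
print(bot.state()["position"])
M=dict(a=(.6115,.117,.147),b=(.6214,.0208,.127),c=(.6254,-.0803,.107),d=(.6436,-.1826,.087))
for n in("top","scene"):
    c=bot.read_camera(n);W=cloud(c)
    for k,(x,y,h) in M.items(): print(n,k,rim(W,x,y,h))
    np.savez(f"pics/{n}9.npz",**c)
    cv2.imwrite(f"pics/{n}9.png",c["color"][...,::-1])
```

```text
[ 0.34427484 -0.18402376  0.24573246]
top a (190, array([0.6095, 0.1162, 0.0312]), array([0.6099, 0.1159]))
top b (169, array([0.6206, 0.02  , 0.0282]), array([0.6218, 0.0197]))
top c (139, array([ 0.6216, -0.0825,  0.0252]), array([ 0.6227, -0.083 ]))
top d (124, array([ 0.6425, -0.1847,  0.0222]), array([ 0.6428, -0.1859]))
scene a (203, array([0.6137, 0.118 , 0.0311]), array([0.6137, 0.118 ]))
scene b (167, array([0.6242, 0.0218, 0.0281]), array([0.6247, 0.0221]))
scene c (146, array([ 0.6253, -0.0807,  0.0251]), array([ 0.6245, -0.0808]))
scene d (121, array([ 0.646 , -0.1829,  0.0221]), array([ 0.6457, -0.1838]))
```

View pics/scene9.png

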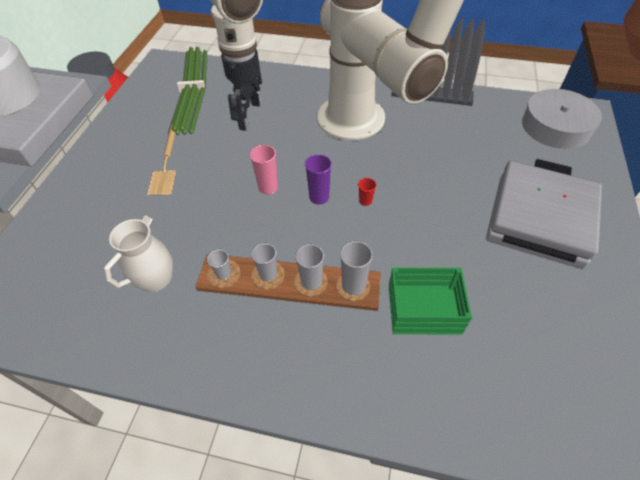

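View pics/top9.png

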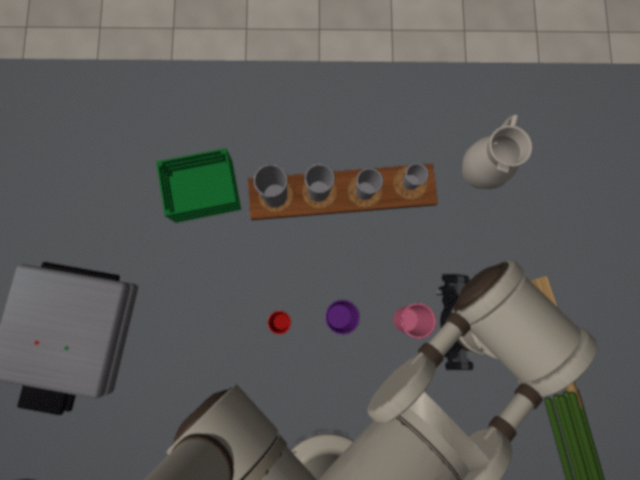

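The pictures show all four tumblers upright on their mats, rising from the jug at (140,255) to the basket at (428,300) in the scene view. The jug, basket and look-alikes have not moved and the gripper is clear.

```bash
python3 -c "
from station import bot
print(bot.job_done())"
```

```text
the job is handed in; nothing more can be done
None
```

All four steel tumblers now stand upright, mouth up, on the cork mats. The shortest is on mat d by the jug, the second on c, the third on b and the tallest on a at the basket end. The job was handed in at about 24.5 s of robot time.

- **Centring:** each tumbler's measured centre is within about 3 mm of its mat's centre. The top and scene cameras disagree with each other by about 2–4 mm, and the wrist camera, used to check three of the four after release, agrees with their average to about 1 mm.
- **Surroundings:** in the last pictures the jug, basket and coloured look-alikes look unmoved. I judged that by eye, not by measurement.
- **Forces and clearance:** the highest wrist force I read was about 16 N, and the gripper ended clear of everything.
- **Failed checks:** none.

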